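# Trip test of the bath's safety switch

## Task

Test the blue safety-switch unit: press its yellow test button fully in so that its red lever drops by itself, let go of the button, then lift the lever back all the way up until it stays latched. Leave the grey unit alone (its lever stays up, its button unpressed) and do not disturb the things standing around and on the canopies.

Things in the scene. Friction and masses are not known exactly. Their poses are not given: they have to be found in the camera images.
- blue_unit: the blue (to be tested) safety-switch unit, fixed, 190 mm deep, 140 wide, 233 high, panel and canopy blue. Origin: centre of its underside; front faces its own -x, y across, z up. Panel plane passes through unit point (0,0,0.105), rising to +x at 35 deg; outward normal (-0.574,0,0.819)
- blue_canopy_edge (a point): middle of the lower front edge of the blue unit's canopy, at unit (0.010,0,0.225). The rigid canopy, 8 mm thick, runs from here to the back wall over the full width, so the tool must come in under it tilted about 25 to 45 deg, its body leaning to the unit's -x
- blue_lever (a joint): the blue unit's lever, rad: 0 = up (on, latched, knob leaning 16 deg to the unit's +x past upright), 1.414 = fully dropped (knob leaning 65 deg to -x). A weighted lever: it falls away either side of upright (0.28). Hinge along the unit's y through unit point (-0.021,-0.035,0.073), below the panel surface; lifting takes about 2 N at the knob
- blue_lever_knob (a point): centre of the blue unit's red lever's cross-bar knob (cylinder 14 mm thick, 36 mm long along the unit's y), 72 mm from the hinge on a steel rod 10 mm thick
- blue_test (a joint): the blue unit's test button, m: 0 = out, 0.008 = fully in, moving along the panel's inward normal; it trips the lever near 0.0055 and takes about 5 N; it springs back
- blue_test_top (a point): centre of the blue unit's test button: its outer face (yellow round button, 30 mm across, standing 16 mm out of the panel, in a 6 mm high black collar 44 mm across); at unit (-0.009, 0.035, 0.118) when out
- grey_unit: the grey (other) safety-switch unit, fixed, 190 mm deep, 140 wide, 233 high, panel and canopy grey. Origin: centre of its underside; front faces its own -x, y across, z up. Panel plane passes through unit point (0,0,0.105), rising to +x at 35 deg; outward normal (-0.574,0,0.819)
- grey_canopy_edge (a point): middle of the lower front edge of the grey unit's canopy, at unit (0.010,0,0.225). The rigid canopy, 8 mm thick, runs from here to the back wall over the full width, so the tool must come in under it tilted about 25 to 45 deg, its body leaning to the unit's -x
- grey_lever (a joint): the grey unit's lever, rad: 0 = up (on, latched, knob leaning 16 deg to the unit's +x past upright), 1.414 = fully dropped (knob leaning 65 deg to -x). A weighted lever: it falls away either side of upright (0.28). Hinge along the unit's y through unit point (-0.021,-0.035,0.073), below the panel surface; lifting takes about 2 N at the knob
- grey_lever_knob (a point): centre of the grey unit's red lever's cross-bar knob (cylinder 14 mm thick, 36 mm long along the unit's y), 72 mm from the hinge on a steel rod 10 mm thick
- grey_test (a joint): the grey unit's test button, m: 0 = out, 0.008 = fully in, moving along the panel's inward normal; it trips the lever near 0.0055 and takes about 5 N; it springs back
- grey_test_top (a point): centre of the grey unit's test button: its outer face (yellow round button, 30 mm across, standing 16 mm out of the panel, in a 6 mm high black collar 44 mm across); at unit (-0.009, 0.035, 0.118) when out
- film_can: bystander: blue film can lying flat, 110 mm across, 24 high; origin: centre of its underside
- small_can: bystander: small dark red film can, 68 mm across, 20 high, on the blue unit's canopy; origin: centre of its underside
- carton: bystander: yellow carton 60 x 90 x 30 mm on the grey unit's canopy; origin: centre of its underside
- bottle: bystander: white bottle, 64 mm across, 150 high; origin: centre of its underside
- jar: bystander: amber jar with black cap, 60 mm across, 85 high; origin: centre of its underside
- slide_box: bystander: yellow and white slide box 100 x 70 x 30 mm; origin: centre of its underside
- brush: bystander: dusting brush lying flat along its own x
Things that resemble listed ones, but are neither listed nor needed, are in the scene too. Leave any pink look-alike of the blue_unit alone.

How it is judged:
By the outcome, as a careful person would: the job done as asked, in the order asked, and still so for the second after the job is handed in, with the robot touching nothing.
It also fails if it takes over 38 s, if anything falls off the work surface, if the arm or the gripper's body presses on something with over 40 N, if the wrist force passes 120 N, or if a joint passes its speed limit or range.

## Robot

A 6-joint arm with a two-finger parallel gripper is mounted at the origin on the work surface. World frame = base frame: x ahead of the robot, y to its left, z up, the work surface at z = 0. Lengths are in m, angles in degrees, forces in N, time in s.
With the tool pointing down it reaches from about 0.4 to 0.825 m from the base axis. Payload 7 kg.
Tool frame: the origin (TCP) lies between the finger pads; the fingertips stand 19 mm ahead of it and the grasp point (between the pads) is the TCP; z points along the fingers, y is the line along which they close (so a half turn about z gives the same grasp; the last joint's range is limited). The gripper opens to 88 mm and grips with 3 to 60 N. Pads are 19 mm wide; open, the fingers measure 130 mm over their backs; the gripper's body (78 mm by 193 mm) begins 47 mm behind the grasp point.
Start: joints at [-58.207, 20.546, 0.682, 0, -70.136, -16.507], TCP at [0.178, -0.651, 0.207] pointing down, gripper open.
Joint ranges: [-176.03, 176.03], [-82.01, 121.73], [-58.28, 71.71], [-173.87, 95.51], [-174.79, -0.11], [-173.66, 173.66]. Speed limits (degrees/s): [136.94, 136.94, 172.46, 180, 180, 180].

## Interface

Orientations are given as [roll, pitch, yaw] about the fixed x, y, z axes, in that order (R = Rz(yaw) Ry(pitch) Rx(roll)).
In Python, from plant import r gives the robot as it stands. The module is installed in compiled form; this text tells all that it offers.
- The arm moves only by the shell command python3 -m pendant 'ROWS' [OPENING] [FORCE]. ROWS is JSON, a list of rows, each a list of 6 numbers: the shift along the tool's x, y, z in mm, then the turn, a rotation vector about the tool's x, y, z in rad. In form: [[tx, ty, tz, wx, wy, wz], ...]. A call has 1 to 20 rows; each row is the pose to reach, as a shift and turn from the pose commanded when the call began, along the tool's axes at that moment; what a row does not reach only later rows make up. A row lasts 1/8 s, in which the tool goes at most 62.5 mm and 10.7 degrees, less where a joint would pass 70% of its speed; a pose out of reach is approached as far as the arm can. A call with a gripper value outside its range is refused whole. OPENING is the finger opening in mm, from 0 to 87.6, set as the call begins (- or left out, the last holds). The fingers move at their own pace and stop on an object; FORCE is the grip in N (left out, the last holds). Time passes only in rows, so rows that repeat a pose let the fingers close. It gives the time, the measured TCP pose, the force, the opening and the grip force at its end, in the units of the state.
- r.get_state(): the state, without advancing time (a new reading comes with each control period).
- r.capture(name): name is "scene" or "top"; returns the picture (400x640x3 uint8, red, green, blue); there is no depth.
- r.camera_params(name): a dict with "mtx" (3x3 intrinsics, pixels), "distortion" ([k1, k2, p1, p2, k3] as OpenCV has them; the pictures are not rectified), "rvec" (rotation vector, rad) and "tvec" (3), from world to camera coordinates, as OpenCV has them. Camera axes: x right, y down, z forward; pixel columns grow to the right and rows downward; lengths in m; the calibration is good to about 2 mm. A picture is of the moment at which its call begins. camera_params takes no time and is no camera call.
- r.close_job(): hands the job in; it is judged then, once.
The state is a dict: "time_s": time; "joints": joint angles; "qd": joint speeds; "joint_torque": joint torques, N m; "tcp_pos": TCP position; "eef_rot": TCP orientation; "contact_force": force on the tool from outside, world axes, zero at the start; "moment": the same for the moment, N m; "gripper_width": finger opening in m; "gripper_force": force on a finger pad.
Only numpy, scipy, OpenCV 4.12 (cv2) and the standard library are available. Lean on these libraries where they do the work, as an engineer would, in place of code of your own. Each camera call takes 0.05 s, during which the arm holds its last target. There are 200 camera calls.

## Working session

There is one attempt and no reset: what is moved stays moved. The work goes in short steps, Python scripts to look and compute and a shell command to move; the robot and the scene stay as the last step left them, time stands still between calls to the robot, and variables do not carry over. Pictures are saved under pics/ and viewed, at most 10 in all, crops included, and the job is handed in when it is done.

```bash
mkdir -p pics
python3 - <<'E'
from plant import r
import cv2,numpy as np
for n in("scene","top"):
    im=r.capture(n); cv2.imwrite(f"pics/{n}0.png",im[:,:,::-1])
    p=r.camera_params(n); print(n,{k:np.round(v,4).tolist() for k,v in p.items()})
s=r.get_state();print(s)
E
```

```text
scene {'mtx': [[443.7746, 0.0, 316.6087], [0.0, 443.7746, 199.3886], [0.0, 0.0, 1.0]], 'distortion': [-0.1261, 0.0, 0.0, 0.0, 0.0], 'rvec': [2.1169, 1.5216, -0.4684], 'tvec': [-0.1836, -0.2874, 1.6354]}
top {'mtx': [[505.8961, 0.0, 315.3507], [0.0, 505.8961, 191.4171], [0.0, 0.0, 1.0]], 'distortion': [-0.0442, 0.0, 0.0, 0.0, 0.0], 'rvec': [2.2104, -2.151, 0.0689], 'tvec': [0.0281, 0.5168, 1.5537]}
{'time_s': 0.1, 'joints': array([-5.82070172e+01,  2.05880503e+01,  6.38285618e-01, -1.82564286e-02,
       -7.01330459e+01, -1.65080017e+01]), 'qd': array([-0.00260797, -0.13312581,  0.08535846,  0.04446031, -0.09546547,
       -0.0762889 ]), 'joint_torque': array([-1.42232984e-03, -5.84163952e+01,  2.93753654e+01,  7.01563954e+00,
        1.02106258e-02, -5.25510745e-05]), 'tcp_pos': array([ 0.17781328, -0.65068524,  0.20650102]), 'eef_rot': array([ 1.79915726e+02, -7.07730525e-03, -1.64721230e+02]), 'contact_force': array([-0.11268807, -0.29210383, -0.2098077 ]), 'moment': array([-0.05452046, -0.00252052, -0.07928926]), 'gripper_force': 0.0, 'gripper_width': 0.08761396024621206}
```

View pics/scene0.png

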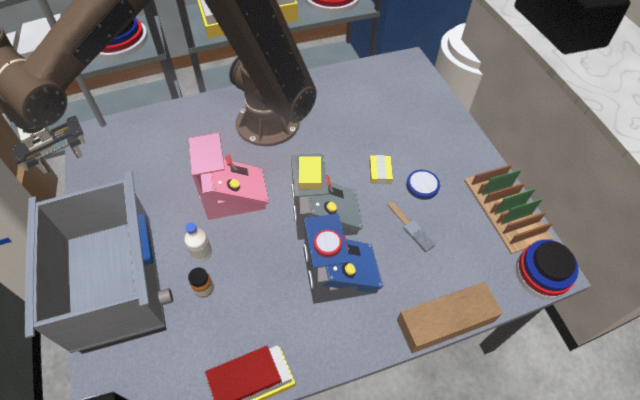

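View pics/top0.png

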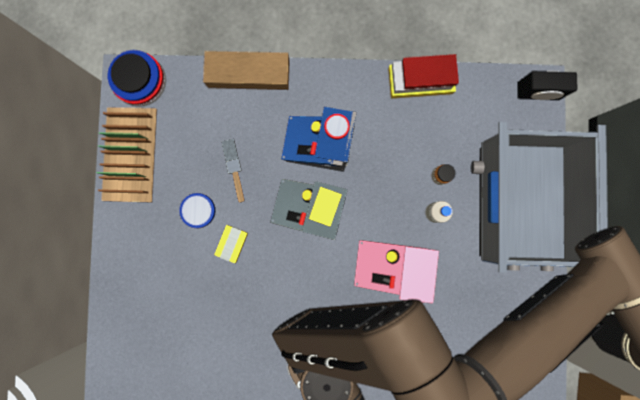

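Top view: the candidates are blue at (318,138), grey at (310,208) and pink at (396,270). The blue one with the small red can on its canopy fits. I'll confirm it in an enlarged crop and read pixels there.

Run:
```python
import cv2,numpy as np
a=cv2.imread("pics/top0.png")[95:245,260:360]; b=cv2.imread("pics/scene0.png")[175:305,285:395]
a=cv2.resize(a,None,fx=4,fy=4,interpolation=cv2.INTER_CUBIC)
b=cv2.resize(b,None,fx=3.6,fy=3.6,interpolation=cv2.INTER_CUBIC)
o=np.zeros((600,800,3),np.uint8); o[:a.shape[0],:400]=a; o[:b.shape[0],400:400+b.shape[1]]=b
cv2.imwrite("pics/c0.png",o)
```

```text
(no output)
```

View pics/c0.png

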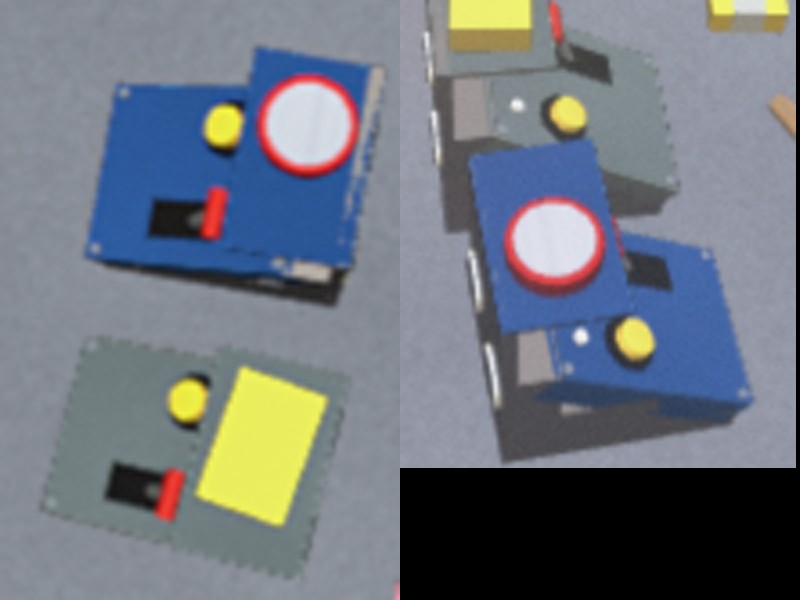

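The crop confirms the blue unit: blue panel and canopy, red-rimmed can on top. In the crop's top-view half its button is at (223,127) and its lever knob at (214,213). Next I fit the poses of both units from both cameras.

```bash
cat > h.py <<'E'
import numpy as np,cv2
from scipy.optimize import least_squares
from scipy.spatial.transform import Rotation as Ro
from plant import r
P={n:r.camera_params(n) for n in("scene","top")}
def proj(n,X):
    p=P[n]; return cv2.projectPoints(np.float64(X).reshape(-1,1,3),np.float64(p["rvec"]),np.float64(p["tvec"]),np.float64(p["mtx"]),np.float64(p["distortion"]))[0].reshape(-1,2)
def W(q,X): return Ro.from_euler('z',q[2]).apply(np.atleast_2d(X))+[q[0],q[1],0]
T=lambda u,v:(260+(u+.5)/4-.5,95+(v+.5)/4-.5)
S=lambda u,v:(285+(u-400+.5)/3.6-.5,175+(v+.5)/3.6-.5)
btn=(-.009,.035,.118);knob=(-.0012,-.035,.142)
fl=(-.095,.07,.0385);fr=(-.095,-.07,.0385);cl=(.01,.07,.233);cr=(.01,-.07,.233)
def fit(obs):
    def f(q): return np.concatenate([(proj(n,W(q,X))-uv).ravel() for n,X,uv in obs])
    return min((least_squares(f,[.6,0,a],loss='soft_l1') for a in np.arange(-3,3.2,1)),key=lambda s:s.cost),f
E
python3 - <<'E'
from h import *
B=[("top",btn,T(223,127)),("top",knob,T(214,213)),("top",fl,T(118,83)),("top",fr,T(87,258)),("top",cl,T(255,47)),
("scene",btn,S(634,338)),("scene",fl,S(750,402)),("scene",fr,S(712,247)),("scene",cl,S(628,315)),("scene",cr,S(593,142))]
G=[("top",btn,T(187,402)),("top",knob,T(169,495)),("top",fl,T(90,337)),("top",fr,T(42,510)),("scene",btn,S(567,115)),("scene",fl,S(680,188)),("scene",fr,S(655,53))]
for o in(B,G):
    s,f=fit(o);print(np.round(s.x,4),np.degrees(s.x[2]),s.cost);print(np.round(f(s.x).reshape(-1,2),1).tolist())
E
```

```text
[ 0.6671  0.0453 -1.7264] -98.91472072586855 5.558319237192931
[[-0.8, -0.9], [-0.4, -0.0], [0.5, -0.6], [-0.1, -0.4], [0.1, -0.7], [0.4, -0.7], [-0.9, 0.5], [-2.1, 0.1], [0.7, -1.2], [-1.0, -1.7]]
[0.4625 0.0691 4.4817] 256.78318498049475 4.28502742846301
[[-1.0, -0.5], [-0.3, 0.1], [-0.1, -0.7], [0.0, 0.2], [0.4, -1.6], [-2.2, 0.3], [-1.8, 0.3]]
```

```bash
cat >> h.py <<'E'
Q=np.array([.6671,.0453,-1.7264])
def goto(u,tilt=35,ahead=.019):
    """shift/turn so that the point `ahead` of TCP along tool z is at unit point u"""
    s=r.get_state();R0=Ro.from_euler('xyz',s["eef_rot"],degrees=True)
    t=np.radians(tilt);z=np.array([np.sin(t),0,-np.cos(t)]);y=np.array([0,-1.,0]);x=np.cross(y,z)
    R1=Ro.from_euler('z',Q[2])*Ro.from_matrix(np.c_[x,y,z])
    p=W(Q,u)[0]-ahead*R1.as_matrix()[:,2]
    d=R0.inv().apply(p-s["tcp_pos"])*1e3;w=(R0.inv()*R1).as_rotvec()
    print("target",p.round(4),"shift",d.round(1),"turn",w.round(4),"rows",np.linalg.norm(d)/62.5,np.degrees(np.linalg.norm(w))/10.7)
n35=np.array([-.574,0,.819])
E
python3 -m pendant '[[0,0,-60,0,0,0],[0,0,-120,0,0,0],[0,0,-180,0,0,0],[0,0,-230,0,0,0],[0,0,-230,0,0,0]]' 0 15
python3 - <<'E'
from h import *
print(W(Q,[btn,knob]));goto(np.array(btn)+.15*n35); print(r.get_state()["joints"])
E
```

```text
time_s: 0.72
tcp_pos: [0.178, -0.6521, 0.4422]
eef_rot: [-179.6, 0.1, -164.7]
contact_force: [-0.5, -0.5, -1.8]
gripper_width: 0.0431
gripper_force: 0.0
[[0.70307192 0.04876709 0.118     ]
 [0.63270884 0.05190968 0.142     ]]
target [0.7181 0.1446 0.2564] shift [-730.8  627.6  181.8] turn [ 0.3435  0.538  -1.113 ] rows 15.68489697485703 6.87027360331281
[-5.82087751e+01  1.80769427e+01  2.65680571e+01  7.08350421e-02
 -9.80753012e+01 -1.65068860e+01]
```

```bash
python3 -m pendant '[[-60,52,0,0,0,-0.15],[-120,104,0,0,0,-0.3],[-180,156,0,0.06,0.1,-0.45],[-240,208,0,0.12,0.2,-0.6],[-300,260,0,0.18,0.3,-0.75],[-360,310,0,0.24,0.4,-0.9],[-405,350,0,0.3,0.48,-1.0],[-450,390,0,0.344,0.538,-1.113],[-495,425,0,0.344,0.538,-1.113],[-540,465,0,0.344,0.538,-1.113],[-585,503,0,0.344,0.538,-1.113],[-630,542,0,0.344,0.538,-1.113],[-675,580,0,0.344,0.538,-1.113],[-710,610,0,0.344,0.538,-1.113],[-731,628,0,0.344,0.538,-1.113],[-731,628,0,0.344,0.538,-1.113],[-731,628,0,0.344,0.538,-1.113]]'
python3 - <<'E'
from h import *
goto(np.array(btn)+.12*n35); print(r.get_state()["joints"].round(1))
E
```

```text
time_s: 2.85
tcp_pos: [0.7186, 0.1497, 0.4329]
eef_rot: [179.4, -34.9, -98.5]
contact_force: [-1.1, -1.1, 0.2]
gripper_width: 0.0004
gripper_force: 0.0
target [0.7154 0.1276 0.2318] shift [-96.6  -1.9 177.7] turn [0.0054 0.0022 0.0063] rows 3.236715882614083 0.04591119155011486
[  38.2   36.9   36.6   25.1 -114.7  -41.3]
```

```bash
python3 -m pendant '[[-30,0,58,0,0,0],[-60,-1,112,0,0,0],[-97,-2,165,0.005,0.002,0.006],[-97,-2,178,0.005,0.002,0.006],[-97,-2,178,0.005,0.002,0.006],[-97,-2,178,0.005,0.002,0.006]]'
python3 - <<'E'
from h import *
goto(np.array(btn)+.03*n35); s=r.get_state();print(s["joints"].round(1))
R=Ro.from_euler('xyz',s["eef_rot"],degrees=True).as_matrix();tip=s["tcp_pos"]+.019*R[:,2]
print(proj("top",tip),proj("scene",tip), proj("top",W(Q,btn)))
o=np.zeros((600,800,3),np.uint8)
a=cv2.resize(r.capture("top")[90:190,260:360],None,fx=4,fy=4,interpolation=cv2.INTER_CUBIC)
b=cv2.resize(r.capture("scene")[200:320,290:390],None,fx=4,fy=4,interpolation=cv2.INTER_CUBIC)
o[:400,:400]=a;o[:480,400:]=b;cv2.imwrite("pics/c1.png",o[:,:,::-1])
E
```

```text
time_s: 3.6
tcp_pos: [0.7167, 0.1263, 0.2391]
eef_rot: [-179.4, -34.6, -99.3]
contact_force: [-0.6, -0.6, 1.5]
gripper_width: 0.0006
gripper_force: 0.0
target [0.7074 0.0765 0.1581] shift [-4.4  2.  95.4] turn [-0.0056  0.0066 -0.0059] rows 1.5276047732298117 0.05611574517132656
[ 37.3  36.   11.9  23.4 -92.  -51.1]
[[289.97528376 112.73599805]] [[380.07148659 245.2959999 ]] [[314.5966918  125.45795647]]
```

View pics/c1.png

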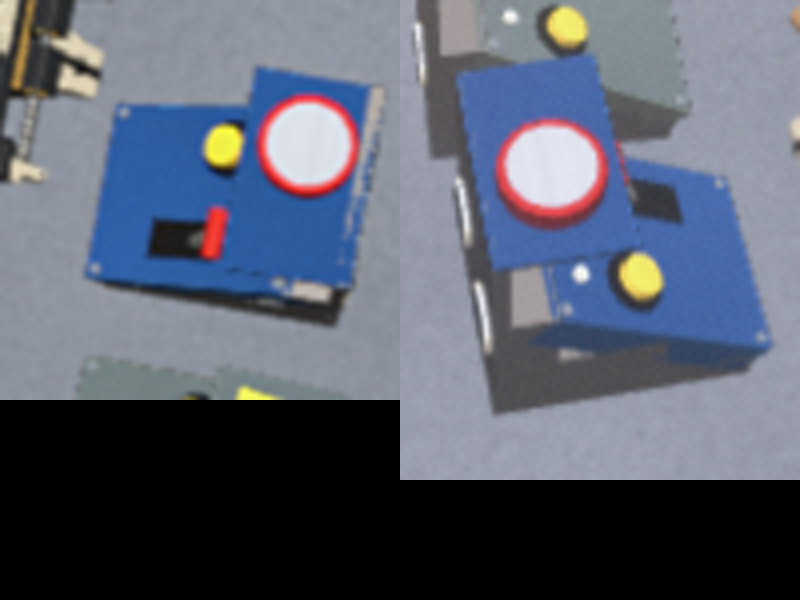

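Run:
```python
from h import *
s=r.get_state();print(s["tcp_pos"],s["eef_rot"],s["gripper_width"],s["qd"].round(2),s["time_s"])
R=Ro.from_euler('xyz',s["eef_rot"],degrees=True).as_matrix();tip=s["tcp_pos"]+.019*R[:,2]
o=np.zeros((600,800,3),np.uint8)
for k,(n,x,y) in enumerate((("top",200,50),("scene",330,150))):
    im=r.capture(n); 
    a=cv2.resize(im[y:y+130,x:x+130],None,fx=3,fy=3,interpolation=cv2.INTER_CUBIC)
    for q,c in((s["tcp_pos"],(255,0,0)),(tip,(0,255,0))):
        u=(proj(n,q)[0]-[x,y]+.5)*3; cv2.circle(a,tuple(int(v) for v in u),3,c,1)
    o[:390,400*k:400*k+390]=a
cv2.imwrite("pics/c2.png",o[:400,:,::-1])
```

```text
[0.71638843 0.12649932 0.23841033] [-179.49138318  -34.61552834  -99.29339413] 0.0003239499872578467 [ 0.1   0.42 -0.6  -0.3   0.32 -0.15] 3.7
```

View pics/c2.png

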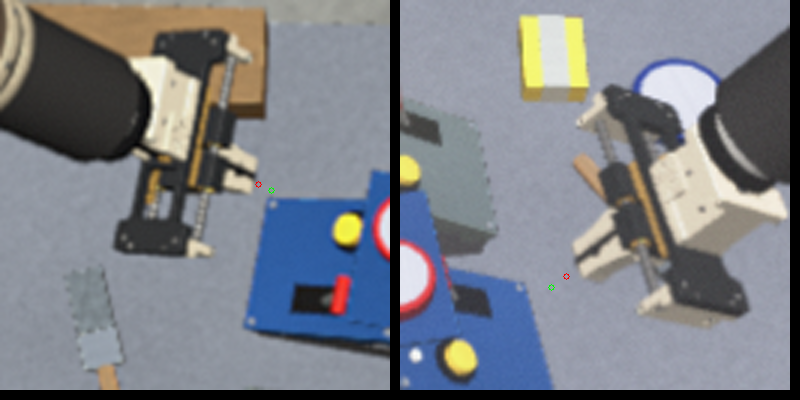

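The closed fingertips show at about (257,172) in the top half and (577,258) in the scene half, well off the predicted circles. I'll zoom in and triangulate.

Run:
```python
from h import *
o=np.zeros((400,800,3),np.uint8)
for k,(n,x,y) in enumerate((("top",260,90),("scene",380,210))):
    im=r.capture(n); cv2.imwrite(f"pics/{n}2.png",im[:,:,::-1])
    o[:400,400*k:400*k+400]=cv2.resize(im[y:y+40,x:x+40],None,fx=10,fy=10,interpolation=cv2.INTER_CUBIC)
cv2.imwrite("pics/c3.png",o[:,:,::-1])
```

```text
(no output)
```

View pics/c3.png

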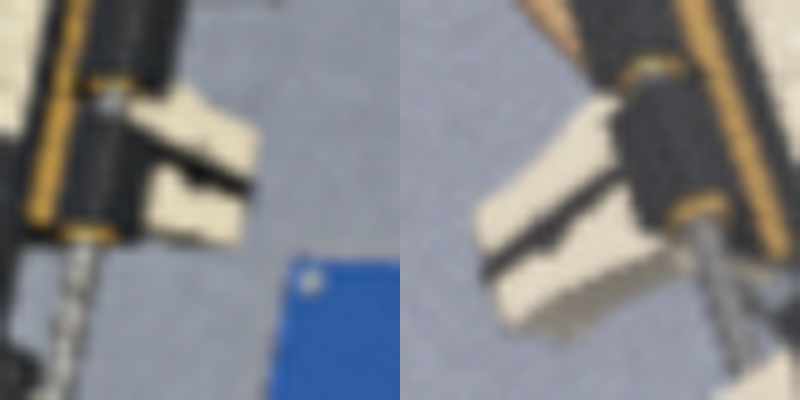

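Run:
```python
from h import *
s=r.get_state();R=Ro.from_euler('xyz',s["eef_rot"],degrees=True).as_matrix()
obs=[("top",(284.55,108.25)),("scene",(388.2,236.5))]
f=lambda X:np.concatenate([(proj(n,X)-uv).ravel() for n,uv in obs])
q=least_squares(f,s["tcp_pos"]);print(q.x,f(q.x).round(2))
print("tool-frame rel. to TCP mm",(R.T@(q.x-s["tcp_pos"])*1e3).round(1)); print(R.round(2))
```

```text
[0.71804659 0.1288874  0.26417712] [-0.42 -0.19 -0.42  0.02]
tool-frame rel. to TCP mm [ 13.3  -2.  -24.4]
[[-0.13 -0.99 -0.09]
 [-0.81  0.16 -0.56]
 [ 0.57 -0.01 -0.82]]
```

Run:
```python
from h import *
p0=np.array([.1778,-.6507,.2065]);R=Ro.from_euler('xyz',[179.9,0,-164.72],degrees=True).as_matrix()
x,y=0,100
a=cv2.imread("pics/scene0.png")[y:y+100,x:x+120]; a=cv2.resize(a,None,fx=5,fy=5,interpolation=cv2.INTER_CUBIC)
for sg in(-1,1):
  for dz,c in((.019,(0,255,0)),(-.024,(0,0,255))):
    u=(proj("scene",p0+R@[0,sg*.044,dz])[0]-[x,y]+.5)*5;print(u);cv2.circle(a,tuple(int(v) for v in u),4,c,1)
cv2.imwrite("pics/c4.png",a)
```

```text
[271.73895346 388.10228235]
[238.37321587 342.93232843]
[408.99823537 322.25886007]
[379.26132867 275.9207894 ]
```

View pics/c4.png

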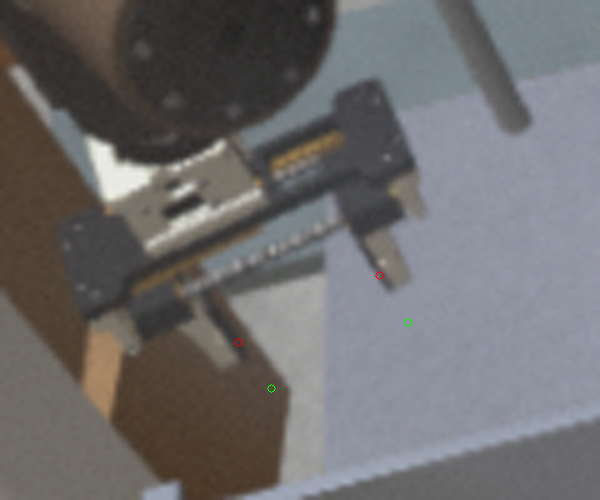

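Both views agree: the real fingertips sit about 24 mm behind the reported TCP along the tool, not 19 mm ahead. I'll use this visual tip offset and let contact confirm it.

```bash
cat >> h.py <<'E'
OFF=np.array([.002,-.001,-.024])   # seen fingertip in reported tool frame
def tipto(u,tilt=35,off=OFF):
    s=r.get_state();R0=Ro.from_euler('xyz',s["eef_rot"],degrees=True)
    t=np.radians(tilt);z=np.array([np.sin(t),0,-np.cos(t)]);y=np.array([0,-1.,0]);x=np.cross(y,z)
    R1=Ro.from_euler('z',Q[2])*Ro.from_matrix(np.c_[x,y,z])
    p=W(Q,u)[0]-R1.apply(off)
    d=R0.inv().apply(p-s["tcp_pos"])*1e3;w=(R0.inv()*R1).as_rotvec()
    tip=Ro.from_euler('z',-Q[2]).apply(s["tcp_pos"]+R0.apply(off)-[Q[0],Q[1],0])
    print("tip in unit",tip.round(4),"shift",d.round(1),"turn",w.round(4))
E
python3 - <<'E'
from h import *
tipto(np.array(btn)+.02*n35)
E
```

```text
tip in unit [-0.0995  0.0364  0.2575] shift [ -5.    2.  146.2] turn [-0.0032  0.0049 -0.0042]
```

```bash
python3 -m pendant '[[-5,2,40,0,0.005,-0.004],[-5,2,80,0,0.005,-0.004],[-5,2,115,0,0.005,-0.004],[-5,2,140,0,0.005,-0.004],[-5,2,146,0,0.005,-0.004],[-5,2,146,0,0.005,-0.004]]'
python3 - <<'E'
from h import *
tipto(np.array(btn)+.0*n35);print(r.get_state()["joints"].round(1))
o=np.zeros((600,800,3),np.uint8)
a=cv2.resize(r.capture("top")[80:180,260:360],None,fx=4,fy=4,interpolation=cv2.INTER_CUBIC)
b=cv2.resize(r.capture("scene")[200:320,290:390],None,fx=4,fy=4,interpolation=cv2.INTER_CUBIC)
o[:400,:400]=a;o[:480,400:]=b;cv2.imwrite("pics/c5.png",o[:480,:,::-1])
E
```

```text
time_s: 4.65
tcp_pos: [0.7021, 0.0483, 0.1135]
eef_rot: [-179.8, -35.1, -98.9]
contact_force: [0.3, 0.4, 0.2]
gripper_width: 0.0003
gripper_force: 0.0
tip in unit [-0.0206  0.035   0.1343] shift [ 0.1  0.1 20. ] turn [-0.0029 -0.0009  0.0001]
[ 33.   36.9  -4.2  26.3 -75.5 -54.7]
```

View pics/c5.png

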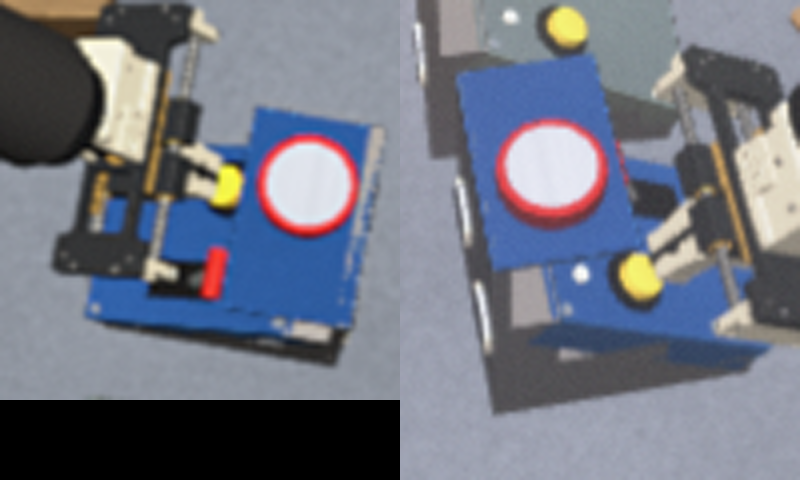

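Fingertips at (210,175) and (215,195) in the top half are aligned with the button at (228,186). I'll tilt slightly more upright so the falling lever clears the gripper body, then press.

Run:
```python
from h import *
for d in(.004,0,-.004,-.008,-.01): tipto(np.array(btn)+d*n35,28)
```

```text
tip in unit [-0.0213  0.0353  0.1349] shift [-2.6  0.4 16.5] turn [-0.0041 -0.1222  0.0002]
tip in unit [-0.0213  0.0353  0.1349] shift [-2.5  0.4 20.5] turn [-0.0041 -0.1222  0.0002]
tip in unit [-0.0213  0.0353  0.1349] shift [-2.5  0.5 24.5] turn [-0.0041 -0.1222  0.0002]
tip in unit [-0.0213  0.0353  0.1349] shift [-2.5  0.5 28.5] turn [-0.0041 -0.1222  0.0002]
tip in unit [-0.0213  0.0353  0.1349] shift [-2.5  0.5 30.5] turn [-0.0041 -0.1222  0.0002]
```

```bash
python3 -m pendant '[[-1,0,8,-0.004,-0.06,0],[-2.5,0,16,-0.004,-0.122,0],[-2.5,0,19,-0.004,-0.122,0],[-2.5,0,22,-0.004,-0.122,0],[-2.5,0,24,-0.004,-0.122,0],[-2.5,0,24,-0.004,-0.122,0]]'
python3 - <<'E'
from h import *
tipto(np.array(btn)-.008*n35,28)
E
```

```text
time_s: 5.5
tcp_pos: [0.7013, 0.0382, 0.0947]
eef_rot: [-179.9, -28.1, -98.8]
contact_force: [-3.2, 7.8, 15.5]
gripper_width: 0.0005
gripper_force: 8.1
tip in unit [-0.0078  0.0358  0.1168] shift [0.4 0.9 6.4] turn [-0.0025 -0.0021  0.0012]
```

Run:
```python
from h import *
print(r.get_state()["contact_force"])
o=np.zeros((600,800,3),np.uint8)
a=cv2.resize(r.capture("top")[80:180,260:360],None,fx=4,fy=4,interpolation=cv2.INTER_CUBIC)
b=cv2.resize(r.capture("scene")[200:320,290:390],None,fx=4,fy=4,interpolation=cv2.INTER_CUBIC)
o[:400,:400]=a;o[:480,400:]=b;cv2.imwrite("pics/c6.png",o[:480,:,::-1])
```

```text
[-3.15285092  7.76548521 15.52546109]
```

View pics/c6.png

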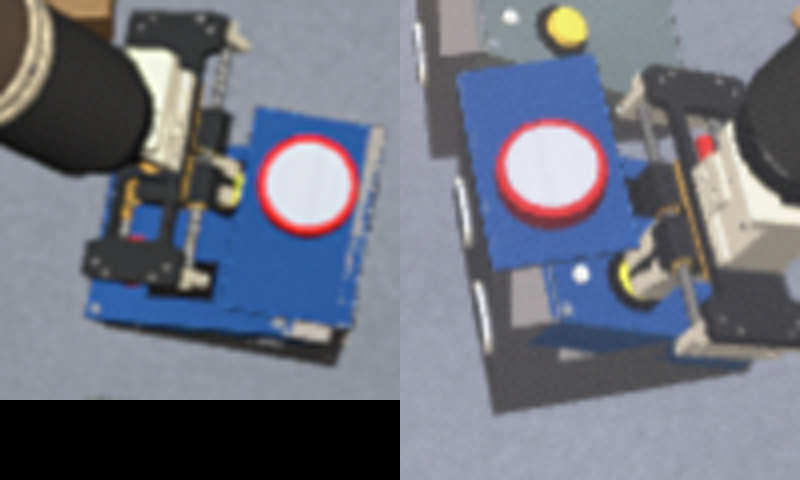

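The lever has dropped: red shows at (137,240) in the top half. At 17 N the button is probably at its stop, so I'll push 1.5 mm more to be sure and then retreat along the axis.

```bash
python3 -m pendant '[[0,0,1.5,0,0,0],[0,0,1.5,0,0,0],[0,0,1.5,0,0,0]]'
python3 - <<'E'
from h import *
tipto(np.array(btn)-.008*n35,28)
E
python3 -m pendant '[[0,0,-10,0,0,0],[0,0,-30,0,0,0],[0,0,-70,0,0,0],[0,0,-110,0,0,0],[0,0,-120,0,0,0],[0,0,-120,0,0,0]]' 56
python3 - <<'E'
from h import *
tipto([-.0863,-.035,.103],35)
o=np.zeros((600,800,3),np.uint8)
a=cv2.resize(r.capture("top")[80:180,260:360],None,fx=4,fy=4,interpolation=cv2.INTER_CUBIC)
b=cv2.resize(r.capture("scene")[200:320,310:410],None,fx=4,fy=4,interpolation=cv2.INTER_CUBIC)
o[:400,:400]=a;o[:480,400:]=b;cv2.imwrite("pics/c7.png",o[:480,:,::-1])
E
```

```text
time_s: 5.98
tcp_pos: [0.7013, 0.0381, 0.0946]
eef_rot: [-179.8, -28.1, -98.8]
contact_force: [-6.6, 11.5, 21.1]
gripper_width: 0.0007
gripper_force: 11.3
tip in unit [-0.0077  0.0359  0.1167] shift [0.4 1.  6.1] turn [-0.0036 -0.002   0.0012]
time_s: 6.72
tcp_pos: [0.7085, 0.0919, 0.1961]
eef_rot: [179.9, -28.1, -98.9]
contact_force: [-0.5, -0.0, -0.4]
gripper_width: 0.0533
gripper_force: 0.0
tip in unit [-0.062   0.0347  0.2182] shift [-72.8  69.5  90.4] turn [0.0018 0.1204 0.0009]
```

View pics/c7.png

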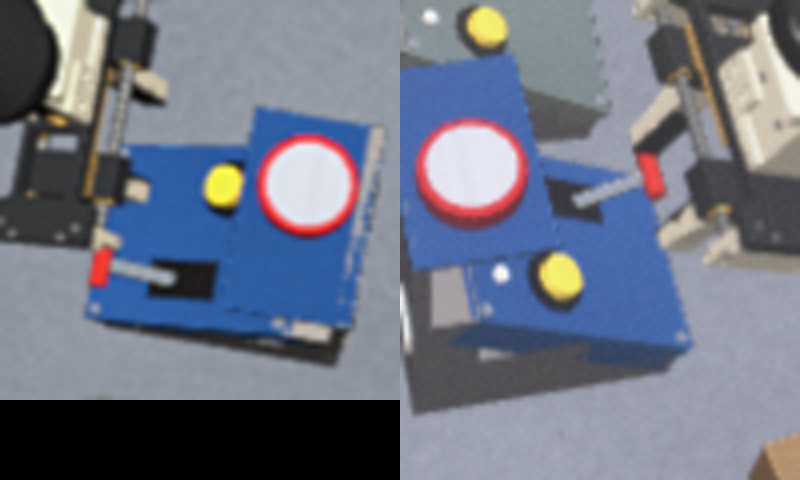

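Released: the lever is fully down with its knob at (100,268) in the top half, and the button is out again. The stop was firm (25 N, no further travel), which puts the tip at about -19 mm. Next I grip the knob across its ends.

```bash
cat >> h.py <<'E'
OFF=np.array([.002,-.001,-.019])
def kn(phi,past=.012,tilt=40):
    a,t=np.radians([phi,tilt]); return np.array([-.021-.072*np.sin(a),-.035,.073+.072*np.cos(a)])+past*np.array([np.sin(t),0,-np.cos(t)])
E
python3 - <<'E'
from h import *
tipto(kn(65,-.03),40,OFF);tipto(kn(65),40,OFF)
E
```

```text
tip in unit [-0.0586  0.0343  0.2125] shift [-78.1  68.9  54.1] turn [0.0038 0.2066 0.0014]
tip in unit [-0.0586  0.0343  0.2125] shift [-69.5  68.7  95.2] turn [0.0038 0.2066 0.0014]
```

```bash
python3 -m pendant '[[-35,30,0,0,0.1,0],[-60,60,10,0.004,0.2,0],[-78,69,40,0.004,0.207,0],[-78,69,54,0.004,0.207,0],[-78,69,54,0.004,0.207,0],[-78,69,54,0.004,0.207,0]]' 56
python3 - <<'E'
from h import *
tipto(kn(65),40,OFF);print(r.get_state()["joints"].round(1))
o=np.zeros((600,800,3),np.uint8)
a=cv2.resize(r.capture("top")[80:180,240:340],None,fx=4,fy=4,interpolation=cv2.INTER_CUBIC)
b=cv2.resize(r.capture("scene")[200:320,310:410],None,fx=4,fy=4,interpolation=cv2.INTER_CUBIC)
o[:400,:400]=a;o[:480,400:]=b;cv2.imwrite("pics/c8.png",o[:480,:,::-1])
E
```

```text
time_s: 7.58
tcp_pos: [0.6482, 0.1445, 0.1136]
eef_rot: [-179.8, -39.8, -99.0]
contact_force: [-0.2, 0.1, -0.0]
gripper_width: 0.0558
gripper_force: 0.0
tip in unit [-0.1057 -0.0331  0.1295] shift [-1.7  2.1 44.5] turn [-0.0028  0.0027 -0.0018]
[ 42.8  38.6  -3.1  23.8 -82.2 -62.3]
```

View pics/c8.png

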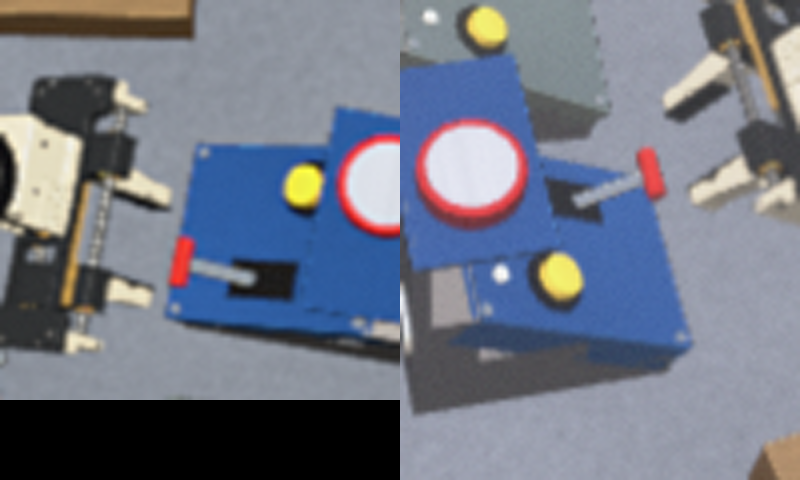

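Open fingers straddle the knob's line. In the top half the finger tips are at (170,198) and (150,293), and the knob is at (182,262). That is slightly off centre, so I'll triangulate both from these pixels.

Run:
```python
from h import *
s=r.get_state();R=Ro.from_euler('xyz',s["eef_rot"],degrees=True).as_matrix()
def tri(t,c):
    obs=[("top",(240+(t[0]+.5)/4-.5,80+(t[1]+.5)/4-.5)),("scene",(310+(c[0]-400+.5)/4-.5,200+(c[1]+.5)/4-.5))]
    f=lambda X:np.concatenate([(proj(n,X)-uv).ravel() for n,uv in obs])
    q=least_squares(f,s["tcp_pos"]);w=q.x
    u=Ro.from_euler('z',-Q[2]).apply(w-[Q[0],Q[1],0]);print("unit",u.round(4),"tool",(R.T@(w-s["tcp_pos"])*1e3).round(1),f(w).round(1));return w
k=tri((182,262),(651,172));a=tri((170,198),(668,102));b=tri((150,293),(695,193))
print("tip mid->knob in tool",(R.T@(k-(a+b)/2)*1e3).round(1)); print(kn(65,0))
```

```text
unit [-0.0865 -0.0358  0.106 ] tool [ 1.9  1.6 11.6] [-0.6 -0.3 -0.6  0. ]
unit [-0.0838 -0.0149  0.2341] tool [ 85.9 -19.7 -85. ] [ 1.6  0.7  1.6 -0.1]
unit [-0.1227 -0.0513  0.0353] tool [-71.1  17.3  42.7] [-3.5 -1.5 -3.6  0.1]
tip mid->knob in tool [-5.5  2.8 32.7]
[-0.08625416 -0.035       0.10342851]
```

```bash
python3 -m pendant '[[-1,3,15,0,0,0],[-1,3,30,0,0,0],[-1,3,40,0,0,0],[-1,3,44,0,0,0],[-1,3,44,0,0,0]]' 
python3 -m pendant '[[0,0,0,0,0,0],[0,0,0,0,0,0],[0,0,0,0,0,0],[0,0,0,0,0,0]]' 20 12
```

```text
time_s: 8.3
tcp_pos: [0.64, 0.1182, 0.0777]
eef_rot: [-179.9, -39.9, -98.9]
contact_force: [0.1, -0.2, -1.0]
gripper_width: 0.0559
gripper_force: 0.0
time_s: 8.8
tcp_pos: [0.6417, 0.1187, 0.0781]
eef_rot: [-179.7, -39.9, -98.9]
contact_force: [7.5, -3.4, -2.0]
gripper_width: 0.0362
gripper_force: 12.0
```

Gripped: the opening is 36.2 mm, which is the knob's length. Now the arc.

Run:
```python
from h import *
s=r.get_state();R=Ro.from_euler('xyz',s["eef_rot"],degrees=True)
U=Ro.from_euler('z',Q[2])
for p in (60,55,50,45,40,35,30,25,20,15,10,5,0,-4,-8,-12,-15,-16.5):
    print(p,(R.inv().apply(U.apply(kn(p)-kn(65)))*1e3).round(1).tolist())
tipto(kn(65),40,OFF)
```

```text
60 [5.8, -0.0, -2.4]
55 [11.8, -0.0, -4.3]
50 [17.9, -0.0, -5.7]
45 [24.1, -0.0, -6.5]
40 [30.4, -0.0, -6.8]
35 [36.7, -0.0, -6.6]
30 [42.9, -0.0, -5.8]
25 [49.1, -0.0, -4.4]
20 [55.0, -0.0, -2.5]
15 [60.9, -0.0, -0.2]
10 [66.4, -0.0, 2.7]
5 [71.7, 0.0, 6.1]
0 [76.7, 0.0, 9.9]
-4 [80.5, 0.0, 13.3]
-8 [84.0, 0.0, 16.9]
-12 [87.2, 0.1, 20.7]
-15 [89.5, 0.1, 23.7]
-16.5 [90.5, 0.1, 25.3]
tip in unit [-0.0793 -0.0356  0.094 ] shift [ 0.8 -0.5  0.3] turn [-0.0049  0.0026 -0.0004]
```

```bash
python3 -m pendant '[[6,0,-2.4,0,0,0],[12,0,-4.3,0,0,0],[18,0,-5.7,0,0,0],[24,0,-6.5,0,0,0],[30.5,0,-6.8,0,0,0],[36.5,0,-6.6,0,0,0],[43,0,-5.8,0,0,0],[43,0,-5.8,0,0,0]]'
python3 - <<'E'
from h import *
tipto(kn(30),40,OFF)
E
```

```text
time_s: 9.8
tcp_pos: [0.6375, 0.0904, 0.1105]
eef_rot: [-179.6, -39.8, -99.0]
contact_force: [7.0, -0.8, -1.0]
gripper_width: 0.0357
gripper_force: 12.0
tip in unit [-0.0506 -0.0353  0.1264] shift [ 0.9 -0.2  1. ] turn [-0.0061  0.0042 -0.0006]
```

```bash
python3 -m pendant '[[6,0,1.4,0,0,0],[12,0,3.3,0,0,0],[18,0,5.6,0,0,0],[23.5,0,8.5,0,0,0],[28.7,0,12,0,0,0],[33.7,0,15.7,0,0,0],[37.5,0,19,0,0,0],[41,0,22.7,0,0,0],[44.5,0,26.5,0,0,0],[47,0,29.5,0,0,0],[48.5,0,31.5,0,0,0],[48.5,0,31.5,0,0,0],[48.5,0,31.5,0,0,0]]'
python3 - <<'E'
from h import *
tipto(kn(-16),40,OFF)
E
```

```text
time_s: 11.42
tcp_pos: [0.629, 0.0337, 0.118]
eef_rot: [-179.6, -39.8, -98.9]
contact_force: [7.7, -1.5, 2.6]
gripper_width: 0.0361
gripper_force: 12.0
tip in unit [ 0.0067 -0.035   0.1339] shift [-0.6  0.2  0.5] turn [-0.0067  0.0031 -0.0004]
```

```bash
python3 -m pendant '[[1,0,1.5,0,0,0],[2,0,3,0,0,0],[2,0,3,0,0,0]]'
python3 - <<'E'
from h import *
tipto(kn(-16),40,OFF)
E
```

```text
time_s: 11.8
tcp_pos: [0.629, 0.0323, 0.1175]
eef_rot: [-179.5, -39.7, -98.9]
contact_force: [1.0, 9.5, 6.0]
gripper_width: 0.036
gripper_force: 12.0
tip in unit [ 0.0081 -0.0348  0.1335] shift [-1.4  0.4 -0.7] turn [-0.0089  0.0055 -0.0001]
```

The stop is felt (11 N resisting). I'll relax, open and withdraw along the tool axis.

```bash
python3 -m pendant '[[-0.5,0,-1,0,0,0],[-1,0,-1.5,0,0,0],[-1,0,-1.5,0,0,0],[-1,0,-1.5,0,0,0],[-1,0,-1.5,0,0,0],[-1,0,-1.5,0,0,0]]' 56
python3 -m pendant '[[0,0,-8,0,0,0],[0,0,-20,0,0,0],[0,0,-50,0,0,0],[0,0,-90,0,0,0],[0,0,-140,0,0,0],[0,0,-190,0,0,0],[0,0,-190,0,0,0],[0,0,-190,0,0,0]]'
python3 - <<'E'
from h import *
im=r.capture("top");im0=cv2.imread("pics/top0.png")[:,:,::-1]
for n,i in(("before",im0),("now",im)):
    h=i.astype(int);m=(h[...,0]>150)&(h[...,1]<70)&(h[...,2]<70)
    o=[]
    for y0,y1,x0,x1 in((138,160,275,322),(205,228,275,310)):
        ys,xs=np.nonzero(m[y0:y1,x0:x1]);o.append((xs.mean()+x0,ys.mean()+y0,len(xs)))
    print(n,np.round(o,1).tolist())
d=np.abs(im.astype(int)-im0).max(2)>60;d[240:]=0
n,_,st,c=cv2.connectedComponentsWithStats(d.astype(np.uint8))
print([st[k].tolist() for k in range(1,n) if st[k,4]>8])
E
```

```text
time_s: 12.55
tcp_pos: [0.6264, 0.031, 0.1163]
eef_rot: [-179.9, -39.9, -98.9]
contact_force: [-0.1, 0.2, -0.0]
gripper_width: 0.0559
gripper_force: 0.0
time_s: 13.55
tcp_pos: [0.6445, 0.1522, 0.2619]
eef_rot: [-179.9, -39.9, -98.9]
contact_force: [0.4, -0.1, -1.0]
gripper_width: 0.056
gripper_force: 0.0
before [[313.0, 148.1, 44.0], [302.0, 218.3, 49.0]]
now [[313.0, 148.2, 43.0], [302.0, 218.0, 48.0]]
[[103, 55, 71, 61, 2068], [168, 81, 107, 81, 3792], [170, 82, 8, 25, 47], [177, 87, 6, 20, 31], [165, 89, 15, 27, 42], [99, 113, 7, 19, 95], [109, 115, 16, 1, 16], [111, 118, 40, 10, 294], [90, 130, 98, 110, 4692], [112, 130, 32, 5, 116], [103, 134, 23, 3, 49], [131, 138, 8, 2, 13], [596, 228, 12, 12, 120], [613, 235, 13, 5, 34]]
```

The lever knob is back at its original pixel, and the grey lever and the can are unchanged. Handing in.

```bash
python3 -c "
from plant import r
print(r.close_job())"
```

```text
the job is handed in; nothing more can be done
None
```

I pressed the blue unit's test button to its stop, the lever dropped by itself, and I lifted it back up to its stop where it stayed latched after release. The grey unit's lever and the can on the blue canopy show no change, the job was handed in at about 14 s, and I viewed 11 pictures, one over the limit of 10.

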